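# Put the check weights back in their cases

### The job

The balance has been checked: take the stack of four brass check weights off its pan and put each weight back in its own open round case, the one whose pocket is made for its size (largest weight in largest case, and so on down), standing upright on the pocket floor. Set each weight down rather than dropping it and never tip one over; do not press on the balance with the gripper, and leave the loupe where it stands.

Things in the scene. Friction and masses are not known exactly. Their poses are not given: they have to be found in the camera images.
- weight_500: largest brass check weight, 500 g: upright cylinder 56 mm across, 25 mm high to its shoulder, with a round knob on top (13 mm across, 13 mm tall) to grip. Origin: centre of its underside; z up its axis. A recess in the underside (17 mm wide, 14.5 mm deep) sits over the knob below, so it rests on that weight's shoulder; lift it straight up. Bottom of the stack, on the pan.
- weight_200: second largest brass check weight, 200 g: upright cylinder 42 mm across, 19 mm high to its shoulder, with a round knob on top (13 mm across, 13 mm tall) to grip. Origin: centre of its underside; z up its axis. A recess in the underside (17 mm wide, 14.5 mm deep) sits over the knob below, so it rests on that weight's shoulder; lift it straight up. Starts on the 500 g weight.
- weight_100: second smallest brass check weight, 100 g: upright cylinder 32 mm across, 18 mm high to its shoulder, with a round knob on top (13 mm across, 13 mm tall) to grip. Origin: centre of its underside; z up its axis. A recess in the underside (17 mm wide, 14.5 mm deep) sits over the knob below, so it rests on that weight's shoulder; lift it straight up. Starts on the 200 g weight.
- weight_50: smallest brass check weight, 50 g: upright cylinder 24 mm across, 18 mm high to its shoulder, with a round knob on top (13 mm across, 13 mm tall) to grip. Origin: centre of its underside; z up its axis. A recess in the underside (17 mm wide, 14.5 mm deep) sits over the knob below, so it rests on that weight's shoulder; lift it straight up. Top of the stack, on the 100 g weight.
- case_500: largest weight case, open, fixed: low round black case 85 mm across, 18 mm high, with a blue-lined round pocket; pocket floor 68 mm across and 9 mm above the bench, widening to 74 mm at the rim, for the 56 mm weight. Origin at the centre of its underside, on the bench. (The four lids lie piled at the back and are not needed.)
- case_200: second largest weight case, open, fixed: low round black case 71 mm across, 18 mm high, with a blue-lined round pocket; pocket floor 54 mm across and 9 mm above the bench, widening to 60 mm at the rim, for the 42 mm weight. Origin at the centre of its underside, on the bench. (The four lids lie piled at the back and are not needed.)
- case_100: second smallest weight case, open, fixed: low round black case 61 mm across, 18 mm high, with a blue-lined round pocket; pocket floor 44 mm across and 9 mm above the bench, widening to 50 mm at the rim, for the 32 mm weight. Origin at the centre of its underside, on the bench. (The four lids lie piled at the back and are not needed.)
- case_50: smallest weight case, open, fixed: low round black case 53 mm across, 18 mm high, with a blue-lined round pocket; pocket floor 36 mm across and 9 mm above the bench, widening to 42 mm at the rim, for the 24 mm weight. Origin at the centre of its underside, on the bench. (The four lids lie piled at the back and are not needed.)
- balance: white electronic balance with a round steel pan, fixed: housing 124 x 100 mm and 26 mm high, pan 82 mm across with its top 40 mm above the bench. Origin on the bench under the pan's centre; x points away from the display.
- loupe: black watchmaker's loupe standing loose on the bench, 34 mm across, 26 mm high; a bystander. Origin at the centre of its underside.

How it is judged:
By the outcome, as a careful person would: the job done as asked, in the order asked, and still so for the second after the job is handed in, with the robot touching nothing.
It also fails if it takes over 104 s, if anything falls off the work surface, if the arm or the gripper's body presses on something with over 40 N, if the wrist force passes 120 N, or if a joint passes its speed limit or range.

### The arm

A 6-joint arm with a two-finger parallel gripper is mounted at the origin on a cart in front of the work surface, level with it; the furniture and walls round the work are solid. World frame = base frame: x ahead of the robot, y to its left, z up, the work surface at z = 0. Lengths are in m, angles in rad, forces in N, time in s.
With the tool pointing down it reaches from about 0.225 to 0.725 m from the base axis. Payload 3.1 kg.
Tool frame: the origin (TCP) lies on the mounting face of the last link; the fingertips stand 173 mm ahead of it and the grasp point (between the pads) lies 155 mm ahead of it; z points along the fingers, y is the line along which they close (so a half turn about z gives the same grasp; the last joint's range is limited). The gripper opens to 85 mm and grips with 20 to 120 N. Pads are 22 mm wide; open, the fingers measure 114 mm over their backs; the gripper's body (76 mm by 85 mm) begins 54 mm behind the grasp point. The pads swing forward as they close: fully open they stand 13 mm farther back than shut.
Start: joints at [-1.438, 0.048, 0.099, 1.622, 0, 1.443], TCP at [0.135, -0.507, 0.405] pointing down, gripper open.
Joint ranges: [-2.91, 2.91], [-0.99, 1.94], [-1.21, 1.42], [-2.12, 2.29], [-1.49, 1.47], [-3.14, 3.14]. Speed limits (rad/s): [2.79, 2.79, 3.14, 3.14, 3.14, 3.14].

### API

Orientations are given as a 3x3 rotation matrix whose columns are the frame's x, y, z axes.
In Python, from cell import env gives the robot as it stands. The module is installed in compiled form; this text tells all that it offers.
- The arm moves only by the shell command python3 -m inch 'ROWS' [FORCE]. ROWS is a JSON object of lists of equal length, an entry for each row: "linear": the shift along the tool's x, y, z in mm, a list of three; "delta_rot": the turn, a rotation vector about the tool's x, y, z in degrees, a list of three; "hand": the opening, from 0 (shut) to 1 (fully open). In form: {"linear": [[tx, ty, tz], ...], "delta_rot": [[rx, ry, rz], ...], "hand": [hand, ...]}. A call has 1 to 10 rows; each row is the pose to reach, as a shift and turn from the pose commanded when the call began, along the tool's axes at that moment; what a row does not reach only later rows make up. A row lasts 1/10 s, in which the tool goes at most 50 mm and 8.59 degrees, less where a joint would pass 70% of its speed; a pose out of reach is approached as far as the arm can. A call with a gripper value outside its range is refused whole. The fingers move at their own pace and stop on an object; FORCE is the grip in N (left out, the last holds). Time passes only in rows, so rows that repeat a pose let the fingers close. It gives the time, the measured TCP pose, the force, the opening and the grip force at its end, in the units of the state.
- env.sense(): the state, without advancing time (a new reading comes with each control period).
- env.read_camera(name): name is "side" or "top"; returns the picture (420x560x3 uint8, red, green, blue); there is no depth.
- env.get_calibration(name): a dict with "mtx" (3x3 intrinsics, pixels), "k1" (the pictures are not rectified: a ray, as slopes to the right and down, at radius r is drawn at 1 + k1 r^2 times it, then the intrinsics apply), "rvec" (rotation vector, rad) and "tvec" (3), from world to camera coordinates, as OpenCV has them. Camera axes: x right, y down, z forward; pixel columns grow to the right and rows downward; lengths in m; the calibration is good to about 2 mm. A picture is of the moment at which its call begins. get_calibration takes no time and is no camera call.
- env.hand_in(): hands the job in; it is judged then, once.
The state is a dict: "time": time; "qpos": joint angles; "qvel": joint speeds; "joint_torque": joint torques, N m; "position": TCP position; "tool_rot": TCP orientation; "force": force on the tool from outside, world axes, zero at the start; "torque": the same for the moment, N m; "finger_gap": finger opening in m; "finger_force": force on a finger pad.
Only numpy, scipy, OpenCV 4.12 (cv2) and the standard library are available. Lean on these libraries where they do the work, as an engineer would, in place of code of your own. Each camera call takes 0.05 s, during which the arm holds its last target. There are 200 camera calls.

## Working session

There is one attempt and no reset: what is moved stays moved. The work goes in short steps, Python scripts to look and compute and a shell command to move; the robot and the scene stay as the last step left them, time stands still between calls to the robot, and variables do not carry over. Pictures are saved under pics/ and viewed, at most 17 in all, crops included, and the job is handed in when it is done.

```bash
mkdir -p pics; cat > h.py <<'E'
import numpy as np, cv2
from cell import env
def cam(n):
    c=env.get_calibration(n); R,_=cv2.Rodrigues(np.array(c['rvec'],float)); return np.array(c['mtx'],float),c['k1'],R,np.array(c['tvec'],float).ravel()
def proj(n,P):
    K,k,R,t=cam(n); p=np.atleast_2d(P)@R.T+t; s=p[:,:2]/p[:,2:]; s=s*(1+k*(s**2).sum(1,keepdims=True)); return s@K[:2,:2].T+K[:2,2]
def ray(n,uv):
    K,k,R,t=cam(n); d=np.linalg.solve(K,np.array([uv[0],uv[1],1.]))[:2]; s=d.copy()
    for _ in range(30): s=d/(1+k*(s@s))
    v=R.T@np.array([s[0],s[1],1]); return -R.T@t, v/np.linalg.norm(v)
def onz(n,uv,z):
    o,v=ray(n,uv); return o+v*(z-o[2])/v[2]
def snap(n,f):
    im=env.read_camera(n); cv2.imwrite(f,im[:,:,::-1]); return im
E
python3 - <<'E'
from h import *
for n in('top','side'):
    snap(n,f'pics/{n}0.png'); K,k,R,t=cam(n); print(n,K.tolist(),k,(-R.T@t).round(3),R[2].round(3))
s=env.sense();print(s['time'],s['position'],s['tool_rot'],s['finger_gap'])
E
```

```text
top [[445.0070749126601, 0.0, 274.89652502188983], [0.0, 445.0070749126601, 210.84467535538536], [0.0, 0.0, 1.0]] -0.0041753329431916935 [ 0.39  -0.07   1.059] [ 0.185  0.011 -0.983]
side [[535.9533158624787, 0.0, 282.26387382268643], [0.0, 535.9533158624787, 200.67657187395045], [0.0, 0.0, 1.0]] -0.017752058454289763 [ 0.557 -0.836  0.754] [ 0.019  0.773 -0.635]
0.1 [ 0.13532495 -0.50707265  0.40361326] [[ 9.66192321e-01  2.57822299e-01 -2.48075519e-04]
 [ 2.57822231e-01 -9.66190006e-01  2.13748415e-03]
 [ 3.11402990e-04 -2.12918015e-03 -9.99997685e-01]] 0.08550250874073348
```

View pics/top0.png

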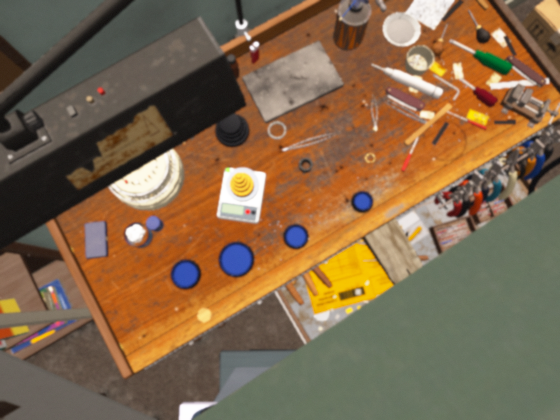

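View pics/side0.png

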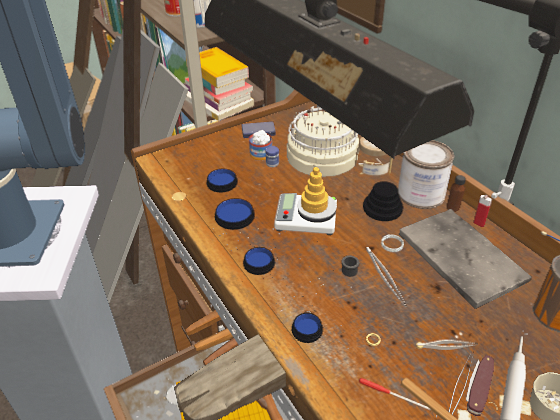

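The top view shows the stack at about (241,185), with the cases at (186,274), (236,260), (295,237) and (362,202). The loupe is at (305,165) and the lamp hood is at upper left. In the side view the stack knob is at (316,170). The next step is to fit the pockets and enlarge the stack.

```bash
python3 - <<'E'
from h import *
T=cv2.imread('pics/top0.png');S=cv2.imread('pics/side0.png')
for n,im in(('top',T),('side',S)):
    h=cv2.cvtColor(im,cv2.COLOR_BGR2HSV); m=cv2.inRange(h,(108,150,50),(128,255,255))
    cs,_=cv2.findContours(m,cv2.RETR_EXTERNAL,cv2.CHAIN_APPROX_NONE)
    for c in cs:
        if cv2.contourArea(c)<150: continue
        c=c[:,0].astype(float); P=np.array([onz(n,p,.018)[:2] for p in c])
        (x,y),r=cv2.minEnclosingCircle((P*1000).astype(np.float32))
        A=np.c_[2*P,np.ones(len(P))];q=np.linalg.lstsq(A,(P**2).sum(1),rcond=None)[0]
        print(n,c.mean(0).round(),'ctr',q[:2].round(4),'D',(2*np.sqrt(q[2]+q[:2]@q[:2])).round(4))
print('lamp? tests')
a=cv2.resize(T[145:235,190:320],None,fx=6,fy=6,interpolation=cv2.INTER_CUBIC)
b=cv2.resize(S[155:245,265:350],None,fx=6,fy=6,interpolation=cv2.INTER_CUBIC)
cv2.imwrite('pics/ta.png',a);cv2.imwrite('pics/sa.png',b)
E
```

```text
top [185. 274.] ctr [0.4388 0.1519] D 0.058
top [236. 259.] ctr [0.4724 0.0339] D 0.0713
top [296. 236.] ctr [ 0.5248 -0.1062] D 0.0476
top [362. 201.] ctr [ 0.6064 -0.2666] D 0.0392
side [307. 322.] ctr [ 0.6087 -0.2698] D 0.0385
side [259. 256.] ctr [ 0.5258 -0.1087] D 0.0451
side [234. 209.] ctr [0.4732 0.0321] D 0.0676
side [222. 176.] ctr [0.4398 0.1512] D 0.0531
lamp? tests
```

View pics/ta.png

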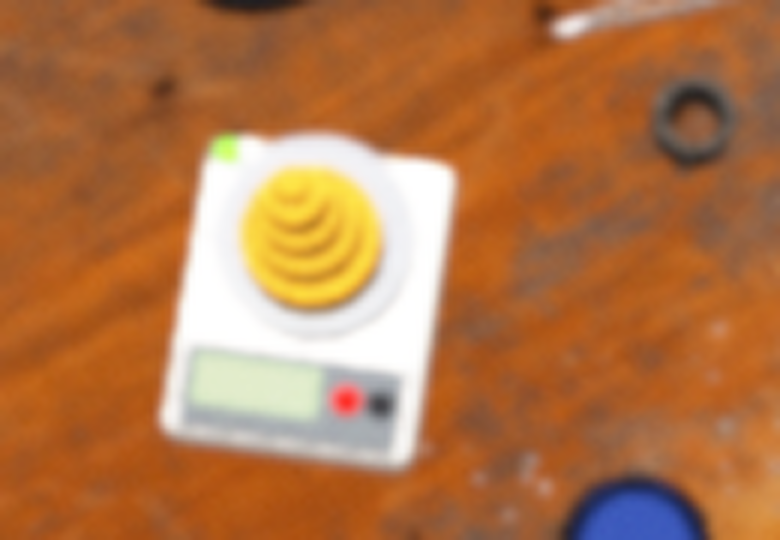

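View pics/sa.png

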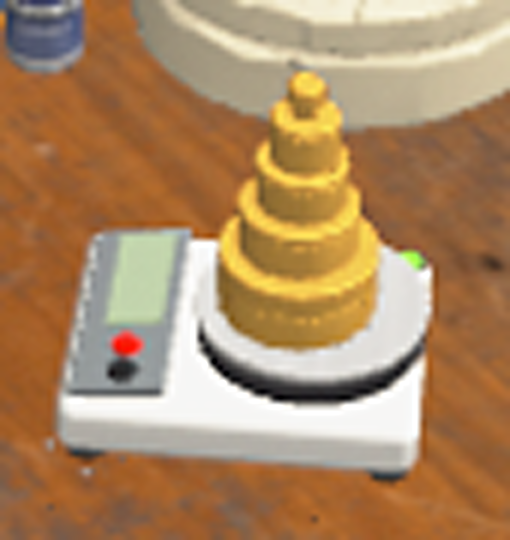

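The crops put the knob top at about (238.6,176.3) in the top view and (316.5,169) in the side view. Display side faces the robot, and nothing touches the stack. Next I'll triangulate the knob and the lamp corners, then check by overlaying the model.

```bash
cat >> h.py <<'E'
def tri(a,b):
    o1,v1=ray('top',a);o2,v2=ray('side',b)
    s=np.linalg.lstsq(np.c_[v1,-v2],o2-o1,rcond=None)[0];p=o1+s[0]*v1;q=o2+s[1]*v2
    return ((p+q)/2).round(4),np.linalg.norm(p-q).round(4)
E
cat > ov.py <<'E'
from h import *
def ring(im,n,c,z,d,col,crop,f):
    a=np.linspace(0,2*np.pi,60);P=np.c_[c[0]+d/2*np.cos(a),c[1]+d/2*np.sin(a),0*a+z]
    p=(proj(n,P)-crop+.5)*f
    cv2.polylines(im,[p.round().astype(np.int32)],True,col,1)
E
python3 - <<'E'
from ov import *
print('knob',tri((238.3,175.9),(316.2,168.5)))
print('pan top',onz('top',(242,183.8),.04))
print('lamp',tri((243,97),(392,147)),tri((206,20),(470,93)))
print('loupe',onz('side',(350,258),.026),onz('top',(305.3,165.3),.026))
c=tri((238.3,175.9),(316.2,168.5))[0]
out=[]
for n,f,(x0,y0,x1,y1) in(('top','pics/top0.png',(208,155,274,225)),('side','pics/side0.png',(270,160,345,240))):
    im=cv2.resize(cv2.imread(f)[y0:y1,x0:x1],None,fx=5,fy=5,interpolation=cv2.INTER_CUBIC)
    for z,d in((.133,.013),(.12,.024),(.102,.032),(.084,.042),(.065,.056),(.04,.056)): ring(im,n,c,z,d,(255,0,0),(x0,y0),5)
    ring(im,n,c,.04,.082,(0,0,255),(x0,y0),5)
    out.append(cv2.resize(im,(380,400)) if 0 else cv2.copyMakeBorder(im,0,400-im.shape[0],0,0,cv2.BORDER_CONSTANT))
cv2.imwrite('pics/ov.png',np.hstack(out))
E
```

```text
knob (array([0.6437, 0.0186, 0.1308]), np.float64(0.0038))
pan top [0.64709498 0.01819195 0.04      ]
lamp (array([0.7905, 0.0032, 0.1902]), np.float64(0.0096)) (array([0.9364, 0.0725, 0.2581]), np.float64(0.0108))
loupe [ 0.70095937 -0.12653049  0.026     ] [ 0.69427867 -0.13288846  0.026     ]
```

View pics/ov.png

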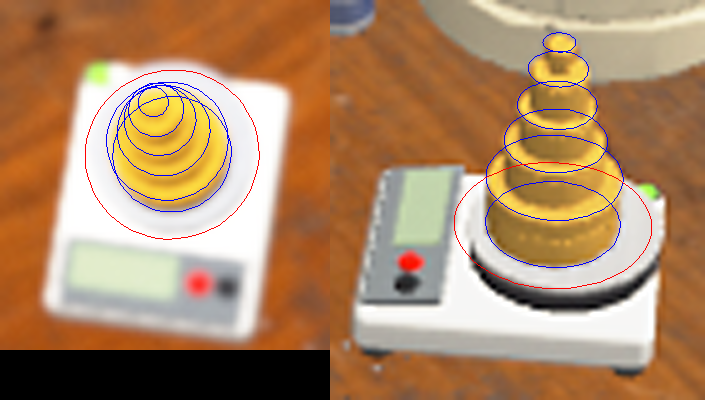

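The rings fit to within about 1–2 mm; the drawn stack sits slightly toward −x, so I'll use (0.645, 0.019). Meanwhile I'll locate the lamp edge and turn the tool so that tool x = world y and tool y = world x.

```bash
python3 -m inch '{"linear":[[0,0,0],[0,0,0],[0,0,0],[0,0,0],[0,0,0],[0,0,0],[0,0,0],[0,0,0],[0,0,0],[0,0,0]],"delta_rot":[[0,0,-8.5],[0,0,-17],[0,0,-25.5],[0,0,-34],[0,0,-42.5],[0,0,-51],[0,0,-59.5],[0,0,-68],[0,0,-75.06],[0,0,-75.06]],"hand":[0.4,0.4,0.4,0.4,0.4,0.4,0.4,0.4,0.4,0.4]}' 30
python3 - <<'E'
from h import *
o1,a=ray('top',(40,225));_,b=ray('top',(243,97));o2,c=ray('side',(230,38));_,d=ray('side',(392,149))
n1=np.cross(a,b);n2=np.cross(c,d);u=np.cross(n1,n2);u/=np.linalg.norm(u)
p=np.linalg.lstsq(np.array([n1,n2]),np.array([n1@o1,n2@o2]),rcond=None)[0]
for y in(0,.1,.2,.3,.4): print((p+u*(y-p[1])/u[1]).round(3))
s=env.sense();print(s['qpos'],s['tool_rot'].round(3) if hasattr(s['tool_rot'],'round') else s['tool_rot'],s['finger_gap'])
E
```

```text
time: 1.1
position: [0.1353, -0.5071, 0.404]
tool_rot: [[0.0, 1.0, -0.0], [1.0, -0.0, 0.001], [0.001, -0.0, -1.0]]
force: [0.5, -0.5, 0.3]
finger_gap: 0.0341
finger_force: 0.0
[0.811 0.    0.167]
[0.741 0.1   0.173]
[0.672 0.2   0.18 ]
[0.603 0.3   0.187]
[0.534 0.4   0.194]
[-1.43779796e+00  4.84144044e-02  9.83046567e-02  1.62200299e+00
  6.21944280e-06  1.33219319e-01] [[ 0.     1.    -0.   ]
 [ 1.    -0.     0.001]
 [ 0.001 -0.    -1.   ]] 0.034059050221409905
```

```bash
python3 -m inch '{"linear":[[35,34,0],[70,68,0],[105,102,0],[140,136,0],[175,170,0],[210,204,0],[245,238,0],[280,272,0],[315,306,0],[350,340,0]],"delta_rot":[[0,0,0],[0,0,0],[0,0,0],[0,0,0],[0,0,0],[0,0,0],[0,0,0],[0,0,0],[0,0,0],[0,0,0]],"hand":[0.4,0.4,0.4,0.4,0.4,0.4,0.4,0.4,0.4,0.4]}'
python3 -m inch '{"linear":[[35,34,0],[70,68,0],[105,102,0],[140,136,0],[175,165,10],[176,170,40],[176,170,80],[176,170,80],[176,170,80]],"delta_rot":[[0,0,0],[0,0,0],[0,0,0],[0,0,0],[0,0,0],[0,0,0],[0,0,0],[0,0,0],[0,0,0]],"hand":[0.4,0.4,0.4,0.4,0.4,0.4,0.4,0.4,0.4]}'
python3 - <<'E'
from h import *
a=snap('top','pics/t1.png')[145:225,200:280,::-1];b=snap('side','pics/s1.png')[120:220,260:360,::-1]
cv2.imwrite('pics/v1.png',np.hstack([cv2.resize(x,(390,390),interpolation=cv2.INTER_CUBIC) for x in(a,b)]))
E
```

```text
time: 2.1
position: [0.4764, -0.1554, 0.4045]
tool_rot: [[0.003, 1.0, 0.0], [1.0, -0.003, -0.0], [-0.0, 0.0, -1.0]]
force: [-0.2, -0.2, 0.1]
finger_gap: 0.0343
finger_force: 0.0
time: 3.0
position: [0.6447, 0.0188, 0.3232]
tool_rot: [[0.002, 1.0, -0.004], [1.0, -0.002, 0.0], [0.0, -0.004, -1.0]]
force: [0.6, 0.6, 0.5]
finger_gap: 0.0341
finger_force: 0.0
```

View pics/v1.png

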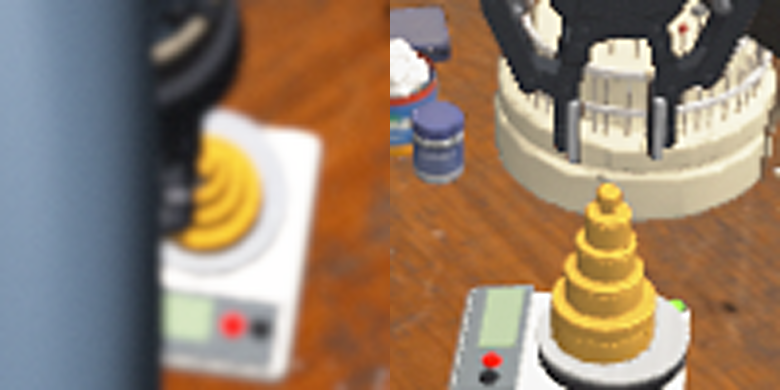

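In the side crop the pads straddle the knob, with their midpoint about 2 mm too far in +x (615 vs 610). I'll correct that, descend and grip.

```bash
python3 -m inch '{"linear":[[0,-2,14],[0,-2,28],[0,-2,28],[0,-2,28],[0,-2,28],[0,-2,28],[0,-2,28],[0,-2,28],[0,-2,28]],"delta_rot":[[0,0,0],[0,0,0],[0,0,0],[0,0,0],[0,0,0],[0,0,0],[0,0,0],[0,0,0],[0,0,0]],"hand":[0.4,0.4,0.4,0,0,0,0,0,0]}' 30
python3 - <<'E'
from h import *
b=snap('side','pics/s2.png')[130:220,270:360,::-1]
cv2.imwrite('pics/v2.png',cv2.resize(b,(540,540),interpolation=cv2.INTER_CUBIC))
E
```

```text
time: 4.0
position: [0.6437, 0.0187, 0.2979]
tool_rot: [[-0.0, 1.0, 0.002], [1.0, 0.0, -0.0], [-0.0, 0.002, -1.0]]
force: [-0.2, -0.6, 4.9]
finger_gap: 0.0105
finger_force: 29.6
```

View pics/v2.png

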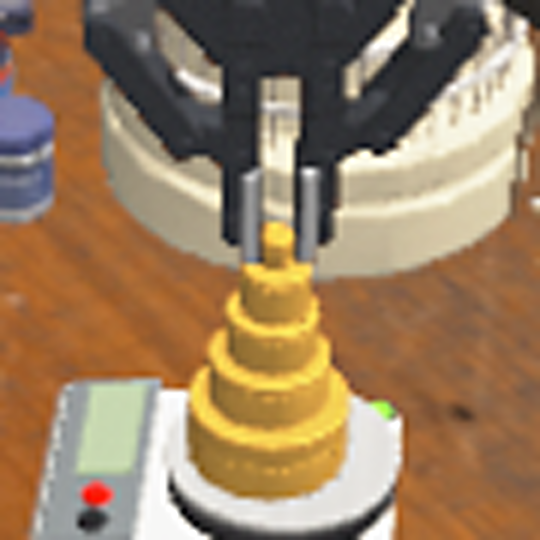

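The pads are closed around the knob: gap 10.5 mm, grip 30 N, and about 5 N upward on the tool, so the tips may be touching the shoulder. I'll lift slightly and check.

```bash
python3 -m inch '{"linear":[[0,0,-2],[0,0,-4],[0,0,-6],[0,0,-8],[0,0,-8]],"delta_rot":[[0,0,0],[0,0,0],[0,0,0],[0,0,0],[0,0,0]],"hand":[0,0,0,0,0]}'
python3 - <<'E'
from h import *
b=snap('side','pics/s3.png')[130:220,270:360,::-1]
cv2.imwrite('pics/v3.png',cv2.resize(b,(540,540),interpolation=cv2.INTER_CUBIC))
E
```

```text
time: 4.55
position: [0.6434, 0.0188, 0.3047]
tool_rot: [[-0.0, 1.0, -0.0], [1.0, 0.0, 0.0], [0.0, -0.0, -1.0]]
force: [-0.3, 0.4, 0.1]
finger_gap: 0.0108
finger_force: 29.2
```

View pics/v3.png

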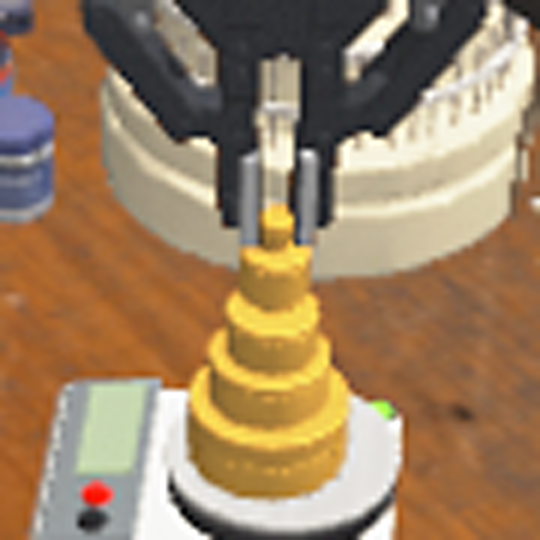

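The 50 g weight lifted cleanly: its shoulder separated and the rest of the stack is unmoved. Now I'll carry it to a hover over case_50.

```bash
python3 -m inch '{"linear":[[0,0,-15],[0,0,-30],[-20,-3,-30],[-60,-8,-30],[-105,-13,-30],[-150,-18,-30],[-195,-24,-30],[-240,-30,-30],[-275,-35,-15],[-287,-36,10]],"delta_rot":[[0,0,0],[0,0,0],[0,0,0],[0,0,0],[0,0,0],[0,0,0],[0,0,0],[0,0,0],[0,0,0],[0,0,0]],"hand":[0,0,0,0,0,0,0,0,0,0]}'
python3 -m inch '{"linear":[[0,0,30],[0,0,55],[0,0,62],[0,0,62],[0,0,62]],"delta_rot":[[0,0,0],[0,0,0],[0,0,0],[0,0,0],[0,0,0]],"hand":[0,0,0,0,0]}'
python3 - <<'E'
from h import *
a=snap('top','pics/t4.png')[160:240,320:400,::-1];b=snap('side','pics/s4.png')[260:360,260:360,::-1]
cv2.imwrite('pics/v4.png',np.hstack([cv2.resize(x,(390,390),interpolation=cv2.INTER_CUBIC) for x in(a,b)]))
E
```

```text
time: 5.6
position: [0.6075, -0.273, 0.2993]
tool_rot: [[0.005, 1.0, 0.007], [1.0, -0.004, -0.006], [-0.006, 0.007, -1.0]]
force: [1.3, 0.4, -1.4]
finger_gap: 0.0106
finger_force: 29.3
time: 6.1
position: [0.6081, -0.2684, 0.2351]
tool_rot: [[-0.0, 1.0, 0.003], [1.0, 0.0, -0.002], [-0.002, 0.003, -1.0]]
force: [-0.0, -0.5, -0.8]
finger_gap: 0.0107
finger_force: 29.3
```

View pics/v4.png

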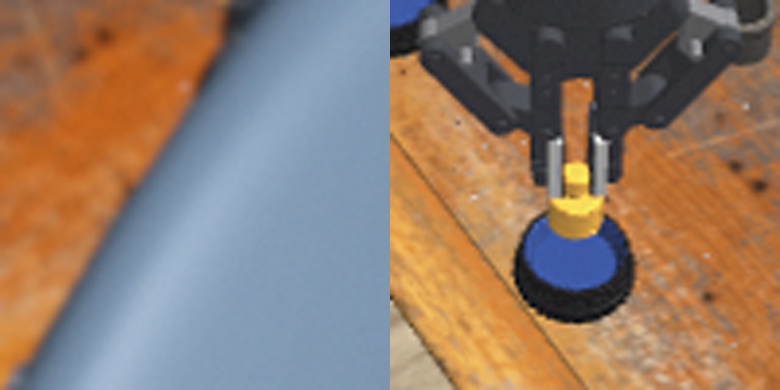

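The weight hangs upright over case_50, its lower edge at about (307.9, 318) in the side view. I'll check that against the projection.

```bash
python3 - <<'E'
from h import *
print(proj('side',[[.6081,-.2684,.039],[.6081,-.2684,.057],[.6075,-.268,.009],[.6075,-.268,.018],[.6181,-.2684,.039],[.6081,-.2584,.039]]).round(1))
E
```

```text
[[306.1 315.1]
 [306.3 308.1]
 [305.4 326.1]
 [305.5 322.8]
 [312.1 314.9]
 [305.7 310.4]]
```

```bash
python3 -m inch '{"linear":[[1.5,-0.5,10],[1.5,-0.5,20],[1.5,-0.5,26],[1.5,-0.5,28],[1.5,-0.5,29],[1.5,-0.5,29]],"delta_rot":[[0,0,0],[0,0,0],[0,0,0],[0,0,0],[0,0,0],[0,0,0]],"hand":[0,0,0,0,0,0]}'
python3 -m inch '{"linear":[[0,0,1],[0,0,1]],"delta_rot":[[0,0,0],[0,0,0]],"hand":[0,0]}'
```

```text
time: 6.8
position: [0.6065, -0.2664, 0.205]
tool_rot: [[-0.0, 1.0, -0.001], [1.0, 0.0, 0.0], [0.0, -0.001, -1.0]]
force: [-3.3, 1.7, 7.0]
finger_gap: 0.0106
finger_force: 29.9
time: 7.0
position: [0.6065, -0.2664, 0.2049]
tool_rot: [[-0.0, 1.0, -0.0], [1.0, 0.0, 0.0], [0.0, -0.0, -1.0]]
force: [-4.8, 2.4, 9.6]
finger_gap: 0.0106
finger_force: 30.1
```

The weight is on the floor at the predicted height. I'll unload a little, open and look.

```bash
python3 -m inch '{"linear":[[0,0,-1.5],[0,0,-2],[0,0,-2]],"delta_rot":[[0,0,0],[0,0,0],[0,0,0]],"hand":[0,0,0]}'
python3 -m inch '{"linear":[[0,0,0],[0,0,0],[0,0,0],[0,0,-10],[0,0,-40],[0,0,-80],[0,0,-120],[0,0,-120]],"delta_rot":[[0,0,0],[0,0,0],[0,0,0],[0,0,0],[0,0,0],[0,0,0],[0,0,0],[0,0,0]],"hand":[0.15,0.3,0.4,0.4,0.4,0.4,0.4,0.4]}'
python3 - <<'E'
from h import *
b=snap('side','pics/s5.png')[280:350,270:340,::-1];c=snap('side','pics/s5b.png')[150:240,270:360,::-1]
cv2.imwrite('pics/v5.png',np.hstack([cv2.resize(x,(390,390),interpolation=cv2.INTER_CUBIC) for x in(b,c)]))
E
```

```text
time: 7.3
position: [0.6067, -0.2666, 0.205]
tool_rot: [[-0.0, 1.0, -0.0], [1.0, 0.0, 0.0], [0.0, -0.0, -1.0]]
force: [-2.5, 0.8, 5.1]
finger_gap: 0.0109
finger_force: 29.7
time: 8.1
position: [0.6084, -0.2676, 0.3341]
tool_rot: [[-0.0, 1.0, 0.013], [1.0, 0.0, -0.007], [-0.007, 0.013, -1.0]]
force: [1.3, 0.7, 1.6]
finger_gap: 0.0345
finger_force: 0.0
```

View pics/v5.png

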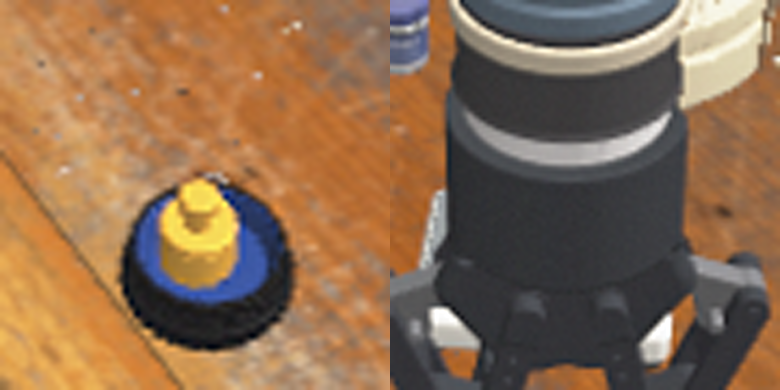

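The 50 g weight stands upright inside its pocket (the left crop; centre slightly left of the pocket's, on its floor). Next is the 100 g weight.

```bash
python3 -m inch '{"linear":[[40,5,0],[85,10,0],[130,16,0],[175,21,0],[220,27,0],[260,32,0],[286,35,0],[286,35,0],[286,35,0],[286,35,0]],"delta_rot":[[0,0,0],[0,0,0],[0,0,0],[0,0,0],[0,0,0],[0,0,0],[0,0,0],[0,0,0],[0,0,0],[0,0,0]],"hand":[0.4,0.4,0.4,0.4,0.4,0.4,0.4,0.4,0.4,0.4]}'
```

```text
time: 9.2
position: [0.6416, 0.0184, 0.3236]
tool_rot: [[0.001, 1.0, -0.002], [1.0, -0.001, -0.0], [-0.0, -0.002, -1.0]]
force: [0.3, -0.7, -0.8]
finger_gap: 0.0342
finger_force: 0.0
```

```bash
python3 -m inch '{"linear":[[0.5,1.5,20],[0.5,1.5,38],[0.5,1.5,42],[0.5,1.5,42],[0.5,1.5,42],[0.5,1.5,42],[0.5,1.5,42],[0.5,1.5,42],[0.5,1.5,42]],"delta_rot":[[0,0,0],[0,0,0],[0,0,0],[0,0,0],[0,0,0],[0,0,0],[0,0,0],[0,0,0],[0,0,0]],"hand":[0.4,0.4,0.4,0.4,0,0,0,0,0]}' 35
python3 -m inch '{"linear":[[0,0,-3],[0,0,-6],[0,0,-9],[0,0,-9],[0,0,-9]],"delta_rot":[[0,0,0],[0,0,0],[0,0,0],[0,0,0],[0,0,0]],"hand":[0,0,0,0,0]}'
```

```text
time: 10.1
position: [0.6435, 0.0196, 0.284]
tool_rot: [[0.0, 1.0, 0.002], [1.0, -0.0, -0.001], [-0.001, 0.002, -1.0]]
force: [-1.0, -1.6, 3.7]
finger_gap: 0.0095
finger_force: 34.5
time: 10.6
position: [0.6434, 0.0199, 0.2916]
tool_rot: [[-0.0, 1.0, -0.0], [1.0, 0.0, 0.0], [0.0, -0.0, -1.0]]
force: [-1.0, -0.0, -1.6]
finger_gap: 0.0096
finger_force: 34.1
```

Holding and lifted. Carrying to case_100 at (0.5255, −0.107).

```bash
python3 -m inch '{"linear":[[0,0,-12],[0,0,-25],[-20,-19,-28],[-50,-47,-28],[-80,-75,-28],[-110,-103,-20],[-127,-118,10],[-127,-118,45],[-127,-118,55],[-127,-118,55]],"delta_rot":[[0,0,0],[0,0,0],[0,0,0],[0,0,0],[0,0,0],[0,0,0],[0,0,0],[0,0,0],[0,0,0],[0,0,0]],"hand":[0,0,0,0,0,0,0,0,0,0]}'
python3 - <<'E'
from h import *
b=snap('side','pics/s6.png')[190:290,210:310,::-1];c=snap('side','pics/s6b.png')[150:250,250:350,::-1]
cv2.imwrite('pics/v6.png',np.hstack([cv2.resize(x,(390,390),interpolation=cv2.INTER_CUBIC) for x in(b,c)]))
p=env.sense()['position'];print(p)
print(proj('side',[p-[0,0,.2],[.5255,-.107,.018]]).round(1))
E
```

```text
time: 11.6
position: [0.5247, -0.1069, 0.2357]
tool_rot: [[-0.0, 1.0, -0.003], [1.0, 0.0, 0.001], [0.001, -0.003, -1.0]]
force: [-0.3, -0.5, -1.1]
finger_gap: 0.0096
finger_force: 34.3
[ 0.52632711 -0.10706593  0.23857381]
[[257.4 248.8]
 [257.4 256.4]]
```

View pics/v6.png

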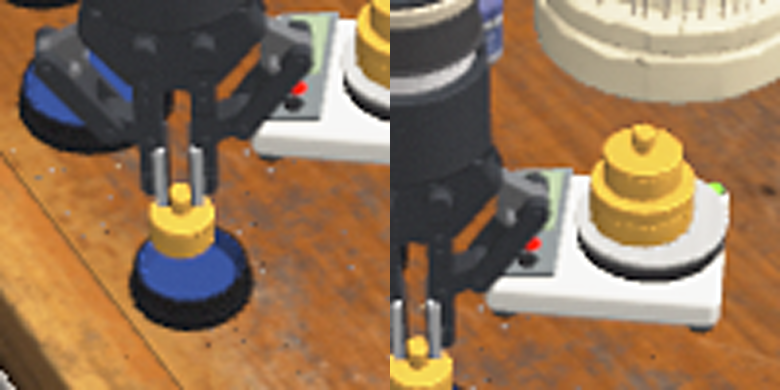

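The 100 g weight hangs over case_100, at about u=256.7 against a pocket centre of about 258.6. I'll shift +2 mm in x and lower it; the remaining stack is undisturbed.

```bash
python3 -m inch '{"linear":[[0.5,1.5,10],[0.5,1.5,18],[0.5,1.5,24],[0.5,1.5,26],[0.5,1.5,28],[0.5,1.5,28]],"delta_rot":[[0,0,0],[0,0,0],[0,0,0],[0,0,0],[0,0,0],[0,0,0]],"hand":[0,0,0,0,0,0]}'
```

```text
time: 12.3
position: [0.5266, -0.1066, 0.2092]
tool_rot: [[-0.0, 1.0, -0.001], [1.0, 0.0, 0.0], [0.0, -0.001, -1.0]]
force: [-3.3, 1.0, 2.3]
finger_gap: 0.0096
finger_force: 34.8
```

```bash
python3 -m inch '{"linear":[[0,0,0],[0,0,0],[0,0,0],[0,0,-10],[0,0,-40],[0,0,-80],[0,0,-90],[0,0,-90]],"delta_rot":[[0,0,0],[0,0,0],[0,0,0],[0,0,0],[0,0,0],[0,0,0],[0,0,0],[0,0,0]],"hand":[0.15,0.3,0.4,0.4,0.4,0.4,0.4,0.4]}'
python3 -m inch '{"linear":[[25,23,0],[60,56,0],[95,89,0],[120,112,0],[126,117,0],[126,117,0],[126,117,0],[126,117,0]],"delta_rot":[[0,0,0],[0,0,0],[0,0,0],[0,0,0],[0,0,0],[0,0,0],[0,0,0],[0,0,0]],"hand":[0.4,0.4,0.4,0.4,0.4,0.4,0.4,0.4]}' 45
python3 - <<'E'
from h import *
b=snap('side','pics/s7.png')[220:290,225:295,::-1];c=snap('side','pics/s7b.png')[130:230,260:360,::-1]
cv2.imwrite('pics/v7.png',np.hstack([cv2.resize(x,(390,390),interpolation=cv2.INTER_CUBIC) for x in(b,c)]))
E
```

```text
time: 13.1
position: [0.5281, -0.1071, 0.3023]
tool_rot: [[-0.0, 1.0, 0.007], [1.0, 0.0, -0.002], [-0.002, 0.007, -1.0]]
force: [0.2, 0.1, 0.8]
finger_gap: 0.0343
finger_force: 0.0
time: 13.9
position: [0.6431, 0.0181, 0.2983]
tool_rot: [[0.002, 1.0, -0.001], [1.0, -0.002, -0.0], [-0.0, -0.001, -1.0]]
force: [0.4, -0.3, -0.3]
finger_gap: 0.0337
finger_force: 0.0
```

View pics/v7.png

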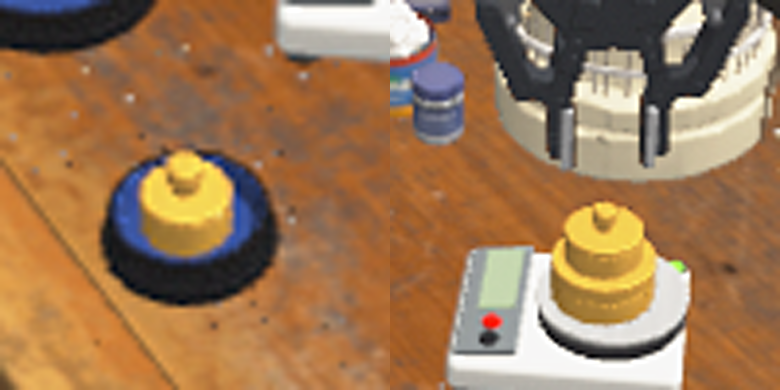

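The 100 g weight is upright in its pocket, and the gripper is centred over the 200 g knob. Gripping it now.

```bash
python3 -m inch '{"linear":[[1,0.5,18],[1,0.5,31],[1,0.5,35],[1,0.5,35],[1,0.5,35],[1,0.5,35],[1,0.5,35],[1,0.5,35],[1,0.5,35]],"delta_rot":[[0,0,0],[0,0,0],[0,0,0],[0,0,0],[0,0,0],[0,0,0],[0,0,0],[0,0,0],[0,0,0]],"hand":[0.4,0.4,0.4,0.4,0,0,0,0,0]}' 45
python3 -m inch '{"linear":[[0,0,-3],[0,0,-6],[0,0,-9],[0,0,-9],[0,0,-9]],"delta_rot":[[0,0,0],[0,0,0],[0,0,0],[0,0,0],[0,0,0]],"hand":[0,0,0,0,0]}'
```

```text
time: 14.9
position: [0.6444, 0.0202, 0.2644]
tool_rot: [[-0.0, 1.0, 0.001], [1.0, 0.0, -0.0], [-0.0, 0.001, -1.0]]
force: [-1.6, 0.0, 2.7]
finger_gap: 0.01
finger_force: 44.1
time: 15.4
position: [0.6444, 0.0203, 0.2728]
tool_rot: [[-0.0, 1.0, 0.0], [1.0, 0.0, 0.0], [0.0, 0.0, -1.0]]
force: [-0.2, 0.2, -2.4]
finger_gap: 0.0095
finger_force: 43.9
```

```bash
python3 -m inch '{"linear":[[0,0,-12],[0,0,-25],[15,-24,-28],[40,-63,-28],[65,-102,-28],[90,-141,-28],[113,-176,-20],[128,-200,0],[131,-204,30],[131,-204,35]],"delta_rot":[[0,0,0],[0,0,0],[0,0,0],[0,0,0],[0,0,0],[0,0,0],[0,0,0],[0,0,0],[0,0,0],[0,0,0]],"hand":[0,0,0,0,0,0,0,0,0,0]}'
python3 -m inch '{"linear":[[0,0,0],[0,0,0]],"delta_rot":[[0,0,0],[0,0,0]],"hand":[0,0]}'
python3 - <<'E'
from h import *
b=snap('side','pics/s8.png')[120:210,180:270,::-1]
cv2.imwrite('pics/v8.png',cv2.resize(b,(540,540),interpolation=cv2.INTER_CUBIC))
p=env.sense()['position'];print(p)
print(proj('side',[p-[0,0,.1994],[.4405,.151,.018]]).round(1))
E
```

```text
time: 16.4
position: [0.438, 0.1517, 0.2359]
tool_rot: [[-0.002, 1.0, -0.004], [1.0, 0.002, -0.001], [-0.001, -0.004, -1.0]]
force: [-0.6, 0.1, -1.9]
finger_gap: 0.0096
finger_force: 44.2
time: 16.6
position: [0.4417, 0.1511, 0.2397]
tool_rot: [[0.001, 1.0, 0.003], [1.0, -0.001, 0.0], [0.0, 0.003, -1.0]]
force: [-0.1, -0.8, -1.9]
finger_gap: 0.0094
finger_force: 44.2
[0.44192618 0.1510283  0.23990428]
[[220.5 169.1]
 [220.7 177.1]]
```

View pics/v8.png

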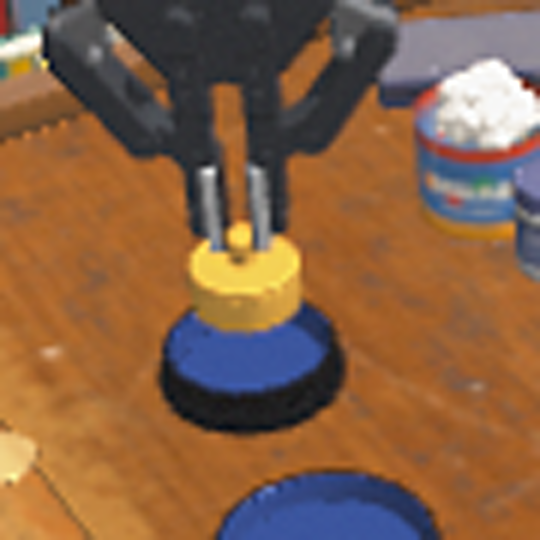

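The weight hangs centred at u≈245 in the crop against 252 for the case, so I'll shift +2 mm in x and lower.

```bash
python3 -m inch '{"linear":[[0,2,12],[0,2,22],[0,2,28],[0,2,30],[0,2,32],[0,2,32]],"delta_rot":[[0,0,0],[0,0,0],[0,0,0],[0,0,0],[0,0,0],[0,0,0]],"hand":[0,0,0,0,0,0]}'
```

```text
time: 17.25
position: [0.4419, 0.1511, 0.2082]
tool_rot: [[0.0, 1.0, -0.001], [1.0, -0.0, -0.001], [-0.001, -0.001, -1.0]]
force: [-7.6, -2.5, 14.3]
finger_gap: 0.0095
finger_force: 46.3
```

```bash
python3 -m inch '{"linear":[[0,0,-1],[0,0,-2],[0,0,-2]],"delta_rot":[[0,0,0],[0,0,0],[0,0,0]],"hand":[0,0,0]}'
python3 -m inch '{"linear":[[0,0,0],[0,0,0],[0,0,0],[0,0,-10],[0,0,-40],[0,0,-75],[0,0,-75],[0,0,-75]],"delta_rot":[[0,0,0],[0,0,0],[0,0,0],[0,0,0],[0,0,0],[0,0,0],[0,0,0],[0,0,0]],"hand":[0.15,0.3,0.4,0.4,0.4,0.4,0.4,0.4]}'
python3 -m inch '{"linear":[[-20,32,0],[-50,78,0],[-80,122,0],[-110,167,0],[-128,196,0],[-131,201,0],[-131,201,0],[-131,201,0],[-131,201,0]],"delta_rot":[[0,0,0],[0,0,0],[0,0,0],[0,0,0],[0,0,0],[0,0,0],[0,0,0],[0,0,0],[0,0,0]],"hand":[0.4,0.4,0.4,0.4,0.4,0.4,0.4,0.4,0.4]}' 70
python3 - <<'E'
from h import *
b=snap('side','pics/s9.png')[145:215,190:260,::-1];c=snap('side','pics/s9b.png')[130:230,260:360,::-1]
cv2.imwrite('pics/v9.png',np.hstack([cv2.resize(x,(390,390),interpolation=cv2.INTER_CUBIC) for x in(b,c)]))
E
```

```text
time: 17.55
position: [0.4419, 0.1511, 0.2083]
tool_rot: [[0.0, 1.0, -0.001], [1.0, -0.0, -0.001], [-0.001, -0.001, -1.0]]
force: [-5.4, -1.7, 7.3]
finger_gap: 0.0095
finger_force: 45.4
time: 18.35
position: [0.4431, 0.1514, 0.2845]
tool_rot: [[-0.0, 1.0, 0.004], [1.0, 0.0, 0.001], [0.001, 0.004, -1.0]]
force: [-0.3, -1.0, 0.7]
finger_gap: 0.0341
finger_force: 0.0
time: 19.25
position: [0.6422, 0.0214, 0.2828]
tool_rot: [[-0.001, 1.0, -0.001], [1.0, 0.001, 0.0], [0.0, -0.001, -1.0]]
force: [-0.1, 0.4, 1.0]
finger_gap: 0.0343
finger_force: 0.0
```

View pics/v9.png

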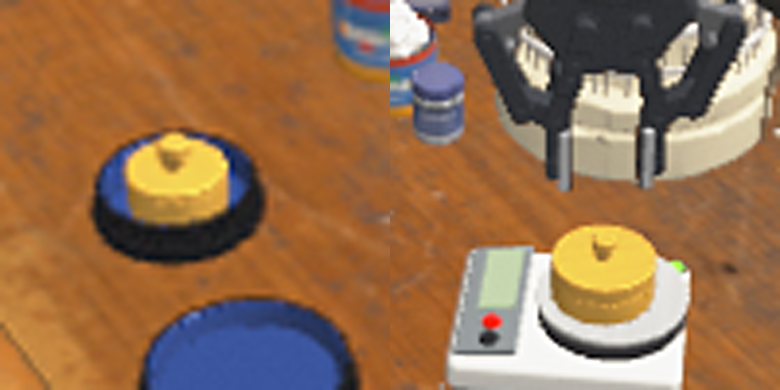

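The 200 g weight sits upright in its pocket. The last one is the 500 g weight.

```bash
python3 -m inch '{"linear":[[-1,1.5,20],[-1,1.5,34],[-1,1.5,38],[-1,1.5,38],[-1,1.5,38],[-1,1.5,38],[-1,1.5,38],[-1,1.5,38],[-1,1.5,38]],"delta_rot":[[0,0,0],[0,0,0],[0,0,0],[0,0,0],[0,0,0],[0,0,0],[0,0,0],[0,0,0],[0,0,0]],"hand":[0.4,0.4,0.4,0.4,0,0,0,0,0]}' 70
python3 -m inch '{"linear":[[0,0,-2],[0,0,-5],[0,0,-8],[0,0,-10],[0,0,-10]],"delta_rot":[[0,0,0],[0,0,0],[0,0,0],[0,0,0],[0,0,0]],"hand":[0,0,0,0,0]}'
```

```text
time: 20.25
position: [0.6447, 0.0193, 0.2456]
tool_rot: [[-0.0, 1.0, 0.0], [1.0, 0.0, 0.0], [0.0, 0.0, -1.0]]
force: [-3.5, 0.7, 4.4]
finger_gap: 0.0081
finger_force: 68.8
time: 20.75
position: [0.645, 0.0192, 0.2547]
tool_rot: [[0.0, 1.0, 0.0], [1.0, -0.0, -0.0], [-0.0, 0.0, -1.0]]
force: [0.2, -0.1, -5.0]
finger_gap: 0.0081
finger_force: 68.4
```

```bash
python3 -m inch '{"linear":[[0,0,-12],[0,0,-25],[0,0,-30],[2,-20,-30],[5,-60,-30],[8,-100,-30],[11,-135,-30],[13,-160,-20],[14,-169,0],[14,-169,8]],"delta_rot":[[0,0,0],[0,0,0],[0,0,0],[0,0,0],[0,0,0],[0,0,0],[0,0,0],[0,0,0],[0,0,0],[0,0,0]],"hand":[0,0,0,0,0,0,0,0,0,0]}'
python3 -m inch '{"linear":[[0,0,0],[0,0,0]],"delta_rot":[[0,0,0],[0,0,0]],"hand":[0,0]}'
python3 - <<'E'
from h import *
b=snap('side','pics/s10.png')[150:240,190:280,::-1]
cv2.imwrite('pics/v10.png',cv2.resize(b,(540,540),interpolation=cv2.INTER_CUBIC))
p=env.sense()['position'];print(p)
print(proj('side',[p-[0,0,.2056],[.4728,.033,.018]]).round(1))
E
```

```text
time: 21.75
position: [0.474, 0.0336, 0.2461]
tool_rot: [[-0.0, 1.0, -0.002], [1.0, 0.0, 0.0], [0.0, -0.002, -1.0]]
force: [-0.7, 0.1, -4.7]
finger_gap: 0.0078
finger_force: 68.9
time: 21.95
position: [0.4769, 0.0331, 0.2477]
tool_rot: [[0.0, 1.0, 0.002], [1.0, -0.0, -0.0], [-0.0, 0.002, -1.0]]
force: [0.9, -0.3, -4.6]
finger_gap: 0.0076
finger_force: 69.0
[0.4771529  0.03311278 0.24804229]
[[234.1 201.1]
 [232.8 210.1]]
```

View pics/v10.png

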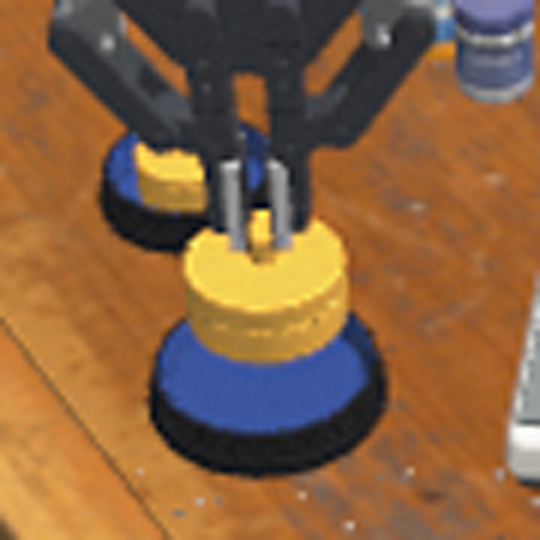

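Centred within about 1 mm (266 vs 268 in the crop). Lowering.

```bash
python3 -m inch '{"linear":[[0,0.5,12],[0,0.5,22],[0,0.5,28],[0,0.5,31],[0,0.5,32.5],[0,0.5,32.5]],"delta_rot":[[0,0,0],[0,0,0],[0,0,0],[0,0,0],[0,0,0],[0,0,0]],"hand":[0,0,0,0,0,0]}'
```

```text
time: 22.6
position: [0.4759, 0.0333, 0.2147]
tool_rot: [[-0.0, 1.0, -0.001], [1.0, 0.0, -0.0], [-0.0, -0.001, -1.0]]
force: [-2.3, 0.6, -1.7]
finger_gap: 0.0077
finger_force: 69.5
```

```bash
python3 -m inch '{"linear":[[0,0,0.5],[0,0,0.5]],"delta_rot":[[0,0,0],[0,0,0]],"hand":[0,0]}'
python3 -m inch '{"linear":[[0,0,0],[0,0,0],[0,0,0],[0,0,-10],[0,0,-40],[0,0,-80],[0,-20,-110],[0,-50,-130],[0,-50,-130]],"delta_rot":[[0,0,0],[0,0,0],[0,0,0],[0,0,0],[0,0,0],[0,0,0],[0,0,0],[0,0,0],[0,0,0]],"hand":[0.15,0.3,0.4,0.4,0.4,0.4,0.4,0.4,0.4]}'
python3 -m inch '{"linear":[[-40,0,0],[-80,-20,0],[-120,-40,0],[-160,-60,0],[-200,-80,0],[-240,-100,0],[-280,-120,0],[-320,-140,0],[-360,-160,0],[-360,-160,0]],"delta_rot":[[0,0,0],[0,0,0],[0,0,0],[0,0,0],[0,0,0],[0,0,0],[0,0,0],[0,0,0],[0,0,0],[0,0,0]],"hand":[0.4,0.4,0.4,0.4,0.4,0.4,0.4,0.4,0.4,0.4]}'
python3 - <<'E'
from h import *
b=snap('side','pics/s11.png')[150:360,190:400,::-1]
cv2.imwrite('pics/v11.png',cv2.resize(b,(600,600),interpolation=cv2.INTER_CUBIC))
E
```

```text
time: 22.8
position: [0.476, 0.0333, 0.2146]
tool_rot: [[-0.0, 1.0, -0.001], [1.0, 0.0, -0.0], [-0.0, -0.001, -1.0]]
force: [-4.9, 0.1, 3.4]
finger_gap: 0.0078
finger_force: 70.1
time: 23.7
position: [0.4257, 0.0333, 0.349]
tool_rot: [[-0.0, 1.0, 0.008], [1.0, 0.0, -0.001], [-0.001, 0.008, -1.0]]
force: [1.4, 0.5, 0.6]
finger_gap: 0.034
finger_force: 0.0
time: 24.7
position: [0.2644, -0.3311, 0.3434]
tool_rot: [[0.007, 1.0, -0.001], [1.0, -0.007, -0.003], [-0.003, -0.001, -1.0]]
force: [0.5, 0.7, -0.3]
finger_gap: 0.034
finger_force: 0.0
```

View pics/v11.png

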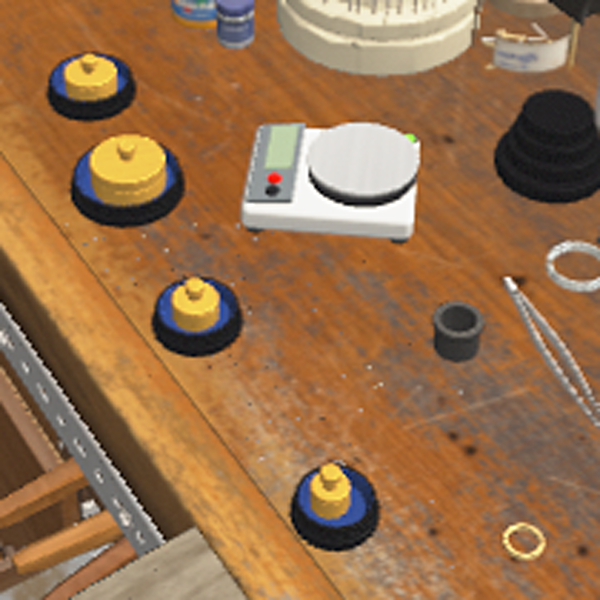

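All four weights stand upright in their own pockets: the 500 g at (127,170), 200 g at (90,78), 100 g at (195,305) and 50 g at (330,490) in the crop. The pan is empty, the loupe is where it was, and the arm is clear.

```bash
python3 -c "
from cell import env
print(env.hand_in())"
```

```text
the job is handed in; nothing more can be done
None
```

All four check weights stand upright in their own cases, the pan is empty and the loupe is where it stood; I handed the job in at about 25 s of the 104 s allowed, and no verdict came back.

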